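# Find the heavy side of a balancing-stand rotor and hold it down

### The arm

A 6-joint arm with a two-finger parallel gripper is mounted at the origin on the work surface. World frame = base frame: x ahead of the robot, y to its left, z up, the work surface at z = 0. Lengths are in m, angles in degrees, forces in N, time in s.
With the tool pointing down it reaches from about 0.35 to 0.875 m from the base axis. Payload 4.2 kg.
Tool frame: the origin (TCP) lies on the front face of the gripper's body, between the roots of the fingers; the fingertips stand 73 mm ahead of it and the grasp point (between the pads) lies 54 mm ahead of it; z points along the fingers, y is the line along which they close (so a half turn about z gives the same grasp; the last joint's range is limited). The gripper opens to 85 mm and grips with 20 to 120 N. Pads are 22 mm wide; open, the fingers measure 114 mm over their backs; the gripper's body (76 mm by 85 mm) begins 54 mm behind the grasp point. The pads swing forward as they close: fully open they stand 13 mm farther back than shut.
Start: joints at [-58.808, 22.042, 0.453, 0, -68.411, -14.817], TCP at [0.176, -0.6, 0.304] pointing down, gripper open.
Joint ranges: [-179.83, 179.83], [-69.29, 118.12], [-61.27, 80.66], [-181.25, 117.63], [-171.15, -9.14], [-177.46, 177.46]. Speed limits (degrees/s): [159.86, 159.86, 180, 180, 180, 180].

### API

Orientations are given as a 3x3 rotation matrix whose columns are the frame's x, y, z axes.
In Python, from plant import manip gives the robot as it stands.
- The arm moves only by the tool send_rows, never from a script. Its argument "plan" is a list of rows, each a list of 5 numbers: the shift along the tool's x, y, z in mm, then the turn about the tool's z in units of 10 degrees (1.0 is 10 degrees), then the closure in counts, from 0 (fully open) to 255 (shut). A call has 1 to 12 rows; each row shifts and turns the commanded pose from where the row before left it, along the tool's axes as they then stand; what a row does not reach is not made up. A row lasts 1/8 s, in which the tool goes at most 62.5 mm and 10.7 degrees, less where a joint would pass 70% of its speed; a pose out of reach is approached as far as the arm can. A call is refused whole if a number of a shift passes 62.5 or a number of a turn 1, either way. A call with a gripper value outside its range is refused whole. The fingers move at their own pace and stop on an object; the grip force is fixed at half the most. Time passes only in rows, so rows that do not move let the fingers close. It gives the time, the measured TCP pose, the force, the opening and the grip force at its end, in the units of the state.
- manip.get_obs(): the state, without advancing time (a new reading comes with each control period).
- manip.get_image(name): name is "side" or "top"; returns a dict with "color" (420x560x3 uint8, red, green, blue), "fx", "fy", "cx", "cy" (pixels), "eye" and "orientation" of the camera in the world. Camera axes: x right, y down, z forward; pixel columns grow to the right and rows downward; lengths in m; the calibration is good to about 2 mm. A picture is of the moment at which its call begins. There is no depth.
- manip.job_done(): hands the job in; it is judged then, once.
The state is a dict: "time": time; "joint_positions": joint angles; "joint_velocities": joint speeds; "joint_torque": joint torques, N m; "tcp_pos": TCP position; "tcp_rot": TCP orientation; "wrist_force": force on the tool from outside, world axes, zero at the start; "torque": the same for the moment, N m; "finger_gap": finger opening in m; "grip_force": force on a finger pad.
Only numpy, scipy, OpenCV 4.12 (cv2) and the standard library are available. Lean on these libraries where they do the work, as an engineer would, in place of code of your own. Each camera call takes 0.05 s, during which the arm holds its last target. There are 200 camera calls.

### The job

One side of the blue rotor on the little balancing stand has a steel weight sealed inside that cannot be seen. Take the rotor by its black hub knob, turn it at least a quarter turn while feeling which side is heavy, then bring the heavy side to the bottom (at the red pointer) and finish still gripping the knob and holding the rotor there, at rest. Leave the screwdriver, cup and bottle beside the stand where they are.

Things in the scene. Friction and masses are not known exactly. Their poses are not given: they have to be found in the camera images.
- stand: Fixed balancing stand, base 170 x 130 x 12 mm, origin under the base on the bench. Place and yaw vary; at yaw 0 the rotor's face looks to +x, away from the robot, and up. The rotor's axis leans 35 degrees from vertical to +x: in this frame it runs through (0, 0, 130) mm along (0.574, 0, 0.819), out of the rotor's face. A red pointer, 86 mm tall, at (80, 0) mm marks the bottom of the rotor's slope.
- rotor (a joint): Turn of the rotor, rad; grows anticlockwise looking at its knob side. 0: white stripe points straight downhill at the red pointer; pi: uphill. No stops within 3 turns; starts anywhere. Stiff: 0.16 N m drag either way, so it stays where left. The weight (0.35 to 0.53 kg, 42 mm off the axis) adds up to 0.083 to 0.125 N m: more torque to raise the heavy side, less to lower it, none at top or bottom.
- knob (a point): Grip point on the rotor's axis in its hub knob. Rotor: blue drum 124 mm across, 36 mm thick, grey cap, its back centre at (0, 0, 130) mm in the stand's frame. Knob: black, round, 38 mm across, 46 mm tall on the drum's face; this point lies 30 mm out from the face (16 mm below the knob's end). Its z axis points out along the rotor's axis, its x axis at the white stripe.
- stripe_end (a point): Outer end of the white paint stripe on the drum's face, 58 mm from the axis. The stripe only shows how the rotor is turned: the heavy side lies at an unknown angle from it, different each time. When the hand stops, the bearing may keep some drag wound up either way in the grip; the weight's own pull is what remains when readings taken at the same angle after turning one way and after turning the other are averaged.
- screwdriver: Bystander: loose screwdriver with green handle, 170 mm long, lying on the bench beside the stand. Origin at its middle, on the bench.
- cup: Bystander: loose red plastic cup, 68 mm across, 55 mm tall. Origin under its centre.
- flux: Bystander: loose small white bottle with yellow cap, 36 mm across, 75 mm tall. Origin under its centre.

How it is judged (in metres and radians):
On the way:
1. the rotor has been turned about a quarter turn from where it stood (stripe end moved over 70 mm) (distance of stripe_end from where it was at the start of the episode above 0.07 m), for 0.05 s.
At the end, for the whole second after the job is handed in: The hidden weight is within 20 degrees of straight down the slope (centre within 14.4 mm of the stand's middle plane and below the rotor's axis), the fingers still grip the rotor (over 2 N) and the rotor is at rest (under 0.05 rad/s) (y of slug_c0 in the frame of stand between -0.0144 and 0.0144 m and height (world z) of slug_c0 below 0.137 m and contact force between the fingers and rotor above 2 N and velocity of joint rotor between -0.05 and 0.05 rad/s); the arm keeps its last pose, push and grip.
It fails at once if the screwdriver was shoved more than 30 mm (distance of screwdriver from where it was at the start of the episode above 0.03 m).
It fails at once if the cup was shoved more than 30 mm (distance of cup from where it was at the start of the episode above 0.03 m).
It fails at once if the bottle was shoved more than 30 mm (distance of flux from where it was at the start of the episode above 0.03 m).
It also fails if it takes over 58 s, if anything falls off the work surface, if the arm or the gripper's body presses on something with over 40 N, if the wrist force passes 120 N, or if a joint passes its speed limit or range.

## Working session

There is one attempt and no reset: what is moved stays moved. The work goes in short steps, Python scripts to look and compute and a tool call to move; the robot and the scene stay as the last step left them, time stands still between calls to the robot, and variables do not carry over. Pictures are saved under pics/ and viewed, at most 10 in all, crops included, and the job is handed in when it is done.

Besides the shell and the picture viewer there is one more tool, called after "Emit:" as name([rows], argument=value, ...), one row to a line, values as JSON. send_rows: Moves the arm, as the interface text tells. Its arguments: {"type":"object","properties":{"plan":{"type":"array"}},"required":["plan"]}

```bash
mkdir -p pics; ls
python3 - <<'E'
from plant import manip
import cv2
for n in ("side","top"):
    d=manip.get_image(n); cv2.imwrite(f"pics/{n}0.png",d["color"][:,:,::-1])
    print(n,d["fx"],d["fy"],d["cx"],d["cy"],d["eye"],d["orientation"])
o=manip.get_obs(); print(o)
E
```

```text
pics
side 391.2843433909784 391.2843433909784 274.6682226461137 209.9531878171723 [0.19219721 0.59349514 0.69672474] [[-0.88342693 -0.29853354  0.36115729]
 [-0.46831348  0.58798841 -0.65950899]
 [-0.01547075 -0.75176283 -0.65925208]]
top 415.81994448286065 415.81994448286065 283.08002018160255 213.58578195530055 [0.40640471 0.03207782 0.99895335] [[-1.60995870e-02 -9.93429600e-01  1.13306811e-01]
 [-9.99868037e-01  1.62418669e-02  3.32626995e-04]
 [-2.17075566e-03 -1.13286504e-01 -9.93559991e-01]]
{'time': 0.1, 'joint_positions': array([-5.88090584e+01,  2.20889384e+01,  3.88365453e-01, -2.34881163e-02,
       -6.84113598e+01, -1.48154437e+01]), 'joint_velocities': array([ 0.07466413, -0.03211428,  0.10316407,  0.10123239,  0.04858646,
        0.06216053]), 'joint_torque': array([ 2.44012972e-04, -3.93318844e+01,  1.88928884e+01,  4.19790789e+00,
       -2.61798399e-03,  1.05626910e-05]), 'tcp_pos': array([ 0.17611275, -0.59929346,  0.30291352]), 'tcp_rot': array([[-9.59477202e-01, -2.81785430e-01, -6.85650593e-04],
       [-2.81786234e-01,  9.59475391e-01,  1.86858395e-03],
       [ 1.31325140e-04,  1.98607059e-03, -9.99998019e-01]]), 'wrist_force': array([-0.04960099, -0.24064354, -0.09667947]), 'torque': array([-0.02436756,  0.00251569, -0.02430657]), 'grip_force': 0.0, 'finger_gap': 0.08538949900493918}
```

View pics/side0.png

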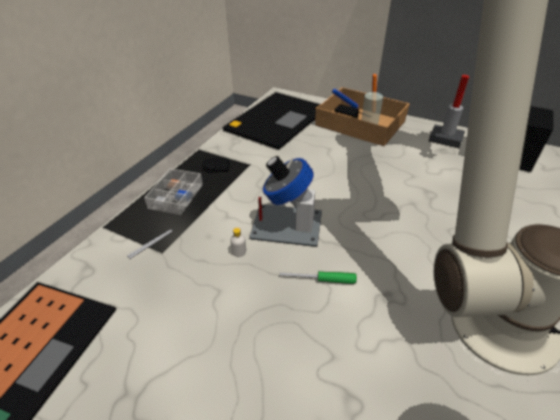

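View pics/top0.png

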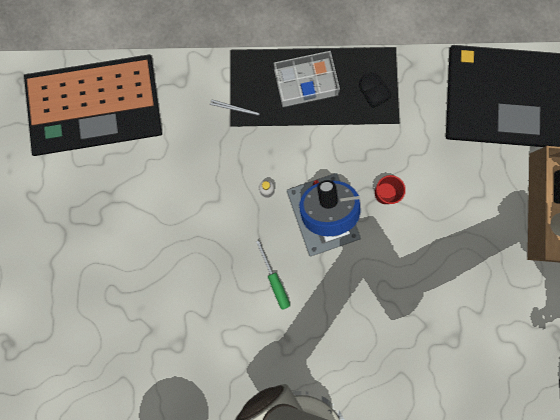

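The side view shows the stand at about (287,225), the knob at (277,167), the bottle at (238,240) and the screwdriver at (325,277). The top view shows the knob end at (327,188), the red pointer near (316,182), the cup at (390,190) and the bottle at (266,187). I'll enlarge both for fitting.

Run:
```python
import cv2,numpy as np
a=cv2.imread("pics/top0.png")[165:265,275:415]; b=cv2.imread("pics/side0.png")[145:250,225:335]
a=cv2.resize(a,(800,571),interpolation=cv2.INTER_CUBIC)
b=cv2.resize(b,None,fx=5.5,fy=5.5,interpolation=cv2.INTER_CUBIC)
cv2.imwrite("pics/topc.png",a);cv2.imwrite("pics/sidec.png",b); print(b.shape)
```

```text
(578, 605, 3)
```

View pics/topc.png

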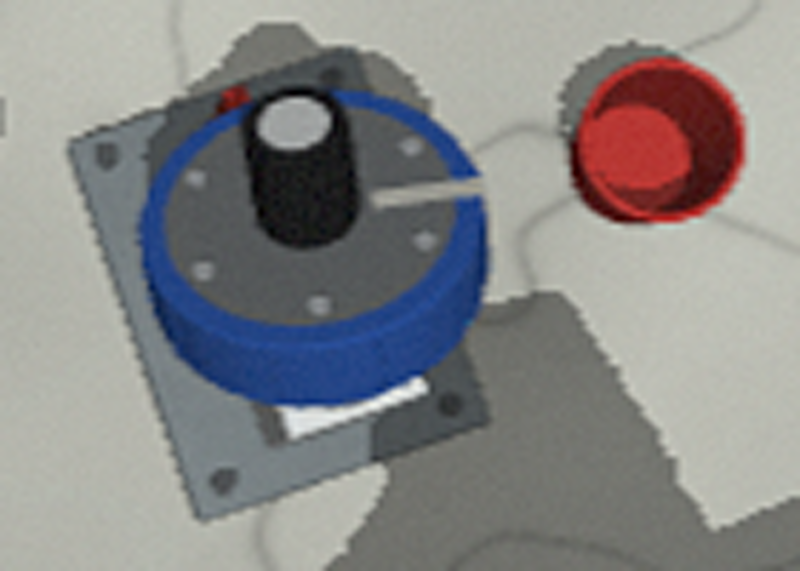

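View pics/sidec.png

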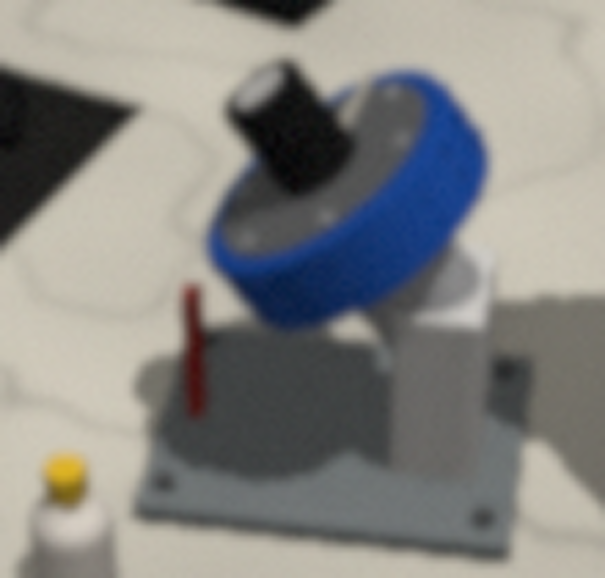

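The top crop shows three clear base corners at (68,145), (203,520) and (490,420), the knob end at (295,123) and the stripe end at (485,187). The side crop shows the knob end at (258,90), the pointer tip at (192,288) and base corners at (137,515), (507,555) and (530,360). Next I'll fit the stand pose.

```bash
cat > h.py <<'E'
import numpy as np, json
from plant import manip
S35,C35=np.sin(np.radians(35)),np.cos(np.radians(35))
A=np.array([S35,0,C35]); B=np.array([0,0,.13]); DH=np.array([C35,0,-S35])
def Rz(a): return np.array([[np.cos(a),-np.sin(a),0],[np.sin(a),np.cos(a),0],[0,0,1]])
def proj(d,P):
    q=(np.atleast_2d(P)-d["eye"])@np.array(d["orientation"])
    return np.c_[d["fx"]*q[:,0]/q[:,2]+d["cx"],d["fy"]*q[:,1]/q[:,2]+d["cy"]]
def stripe(th,r=.058): # anticlockwise about A; 0 downhill
    return B+.036*A+r*(np.cos(th)*DH+np.sin(th)*np.array([0,1,0]))
E
python3 - <<'E'
from h import *
from scipy.optimize import least_squares
K=B+.082*A
t=manip.get_image("top");s=manip.get_image("side")
c=lambda a,b:[a*.085,b*.065,.012]
Pt=np.array([c(1,1),c(-1,1),c(-1,-1),c(1,-1),K]); ut=np.array([[68,145],[203,520],[490,420],[350,48],[295,123]])/5.714+[275,165]
Ps=np.array([c(1,1),c(-1,1),c(-1,-1),[.08,0,.086],K]); us=np.array([[137,515],[507,555],[530,360],[192,288],[258,90]])/5.5+[225,145]
def f(p):
    w=lambda P:P@Rz(p[2]).T+[p[0],p[1],0]
    return np.r_[(proj(t,w(Pt))-ut).ravel(),(proj(s,w(Ps))-us).ravel()]
r=least_squares(f,[.43,-.08,.3],loss='soft_l1'); p=r.x
print(p,np.degrees(p[2]),np.round(r.fun if 0 else f(p),1)); json.dump(list(p),open("stand.json","w"))
w=lambda P:P@Rz(p[2]).T+[p[0],p[1],0]
us=np.array([485,187])/5.714+[275,165]
g=least_squares(lambda q:(proj(t,w(stripe(q[0])))-us).ravel(),[-1.6]);print("stripe",np.degrees(g.x),g.fun)
a=Rz(p[2])@A
for h in (.066,.074): print(h,w(B+h*A),w(B+h*A)+[0,0,.054])
E
```

```text
[ 0.51353706 -0.06361091  0.31491039] 18.043036119287596 [-0.9  0.3 -1.1  1.9  0.4  1.5  0.6  0.  -2.5 -4.3  0.2 -1.8  2.  -1.3
  2.1 -1.  -3.7 -0.1 -3.8 -0.7]
stripe [-114.552225] [-4.36607539 -0.26220257]
0.066 [ 0.5495315  -0.05188571  0.18406403] [ 0.5495315  -0.05188571  0.23806403]
0.074 [ 0.55389446 -0.05046447  0.19061725] [ 0.55389446 -0.05046447  0.24461725]
```

Run:
```python
from h import *
from scipy.optimize import least_squares
K=B+.082*A
t=manip.get_image("top");s=manip.get_image("side")
c=lambda a,b:[a*.085,b*.065,.012]
Pt=np.array([c(1,1),c(-1,1),c(-1,-1),c(1,-1),K]); ut=np.array([[68,145],[203,520],[490,420],[350,48],[295,123]])/5.714+[275,165]
Ps=np.array([c(1,1),c(-1,1),c(-1,-1),[.08,0,.086],K]); us=np.array([[137,515],[507,555],[530,360],[192,288],[258,90]])/5.5+[225,145]
def f(p,b=True):
    w=lambda P:P@Rz(p[2]).T+[p[0],p[1],0]
    Qt,Qs=Pt.copy(),Ps.copy(); Qt[:4,0]+=p[3];Qs[:3,0]+=p[3]
    return np.r_[(proj(t,w(Qt))-ut).ravel(),(proj(s,w(Qs))-us).ravel()]
r=least_squares(f,[.5,-.06,.3,0]); p=r.x
print(p,np.degrees(p[2]),np.round(f(p),1)); json.dump(list(p),open("stand.json","w"))
w=lambda P:P@Rz(p[2]).T+[p[0],p[1],0]
us=np.array([485,187])/5.714+[275,165]
g=least_squares(lambda q:(proj(t,w(stripe(q[0])))-us).ravel(),[-1.6]);print("stripe",np.degrees(g.x),g.fun)
for h in (.066,.074): print(h,w(B+h*A)+[0,0,.054])
o=manip.get_obs();T=w(B+.074*A)+[0,0,.054]
print("tool-frame delta mm",1000*o["tcp_rot"].T@(T-o["tcp_pos"]), "tool y yaw",np.degrees(np.arctan2(*o["tcp_rot"][1::-1,1])))
```

```text
[ 0.50477044 -0.06659969  0.31915203  0.01179211] 18.28606428654054 [-1.3 -0.5 -1.2  1.   0.2  0.3  0.1 -1.  -0.9  0.1 -0.7 -1.9  1.1 -1.5
  1.1 -1.2 -0.1  0.3  0.3 -0.3]
stripe [-105.42632353] [-2.94859765  0.48421863]
0.066 [ 0.54071483 -0.05472192  0.23806403]
0.074 [ 0.54507172 -0.05328219  0.24461725]
tool-frame delta mm [-507.88824097  420.0719015    59.20444494] tool y yaw 106.3716004178843
```

Letting the base sit 12 mm off centre makes the fit good to about 1 px. Now moving above the knob at the present height, with the tool still pointing down.

Emit:
send_rows([
  [-46,38,0,0,60],
  [-46,38,0,0,60],
  [-46,38,0,0,60],
  [-46,38,0,0,60],
  [-46,38,0,0,60],
  [-46,38,0,0,60],
  [-46,38,0,0,60],
  [-46,38,0,0,60],
  [-46,38,0,0,60],
  [-46,38,0,0,60],
  [-48,40,0,0,60],
  [0,0,0,0,60],
])

```text
time: 1.8
tcp_pos: [0.5471, -0.0502, 0.3034]
tcp_rot: [[-0.958, -0.287, 0.0], [-0.287, 0.958, 0.0], [-0.0, 0.0, -1.0]]
wrist_force: [-0.4, 0.5, -0.5]
finger_gap: 0.0654
grip_force: 0.0
```

```bash
cat >> h.py <<'E'
p=json.load(open("stand.json"))
w=lambda P:P@Rz(p[2]).T+[p[0],p[1],0]
aw=Rz(p[2])@A
def rep():
    o=manip.get_obs(); R=o["tcp_rot"]; tp=o["tcp_pos"]; T=w(B+.074*A)+[0,0,.054]
    tip=tp-w(B)
    ph=(np.degrees(np.arctan2(R[1,1],R[0,1])-p[2])-90+90)%180-90
    tau=aw@(o["torque"]+np.cross(tip,o["wrist_force"]))
    print("t %.2f phi %.1f gap %.1f grip %.1f"%(o["time"],ph,o["finger_gap"]*1e3,o["grip_force"]),"F",np.round(o["wrist_force"],1),"M",np.round(o["torque"],3),"M.a %.3f tau %.3f"%(aw@o["torque"],tau),"d_tool",np.round(1e3*R.T@(T-tp),1),"j6 %.0f"%o["joint_positions"][5],"tilt",np.round(R[:,2],3))
    return o
E
python3 -c "
from h import *
rep()"
```

```text
t 1.80 phi -1.6 gap 65.4 grip 0.0 F [-0.4  0.5 -0.5] M [-0.066  0.082  0.048] M.a 0.018 tau -0.019 d_tool [ 2.8 -2.4 58.8] j6 -85 tilt [ 0.  0. -1.]
```

Emit:
send_rows([
  [3,-2,0,1,60],
  [0,0,0,1,60],
  [0,0,0,1,60],
  [0,0,0,0.9,60],
  [0,0,25,0,60],
  [0,0,25,0,60],
  [0,0,9,0,60],
  [0,0,0,0,60],
])

```text
time: 2.8
tcp_pos: [0.5427, -0.0566, 0.2448]
tcp_rot: [[-0.923, 0.385, -0.001], [0.385, 0.923, -0.0], [0.001, -0.001, -1.0]]
wrist_force: [0.3, 0.6, -0.6]
finger_gap: 0.0652
grip_force: 0.0
```

```bash
python3 -c "
from h import *
import cv2
rep()
a=[manip.get_image(n)['color'][:,:,::-1] for n in ('top','side')]
c=cv2.resize(a[0][160:270,270:415],(400,303),interpolation=2); d=cv2.resize(a[1][140:255,225:340],(400,400),interpolation=2)
o=cv2.copyMakeBorder(c,0,97,0,0,0); cv2.imwrite('pics/g1.png',cv2.hconcat([o,d]))"
```

```text
t 2.80 phi -40.9 gap 65.2 grip 0.0 F [ 0.3  0.6 -0.6] M [ 0.024 -0.002 -0.004] M.a 0.010 tau -0.004 d_tool [-0.9  4.   0.2] j6 -124 tilt [-0.001 -0.    -1.   ]
```

View pics/g1.png

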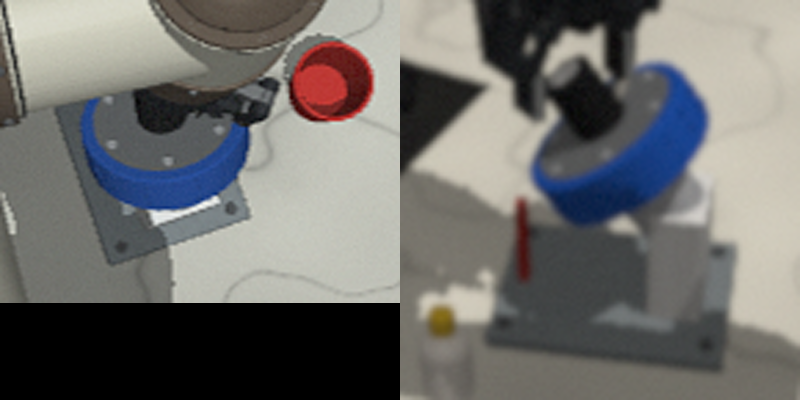

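The side view shows the fingers straddling the knob, clear of the drum face. I'll centre the 4 mm and close.

Emit:
send_rows([
  [-1,4,0,0,60],
  [0,0,0,0,255],
  [0,0,0,0,255],
  [0,0,0,0,255],
  [0,0,0,0,255],
])

```text
time: 3.52
tcp_pos: [0.5445, -0.0562, 0.2479]
tcp_rot: [[-0.924, 0.381, -0.003], [0.381, 0.924, -0.008], [-0.0, -0.009, -1.0]]
wrist_force: [-4.1, -10.6, 11.2]
finger_gap: 0.0414
grip_force: 59.1
```

```bash
python3 -c "
from h import *
rep()"
```

```text
t 3.52 phi -40.7 gap 41.4 grip 59.1 F [ -4.1 -10.6  11.2] M [-3.984  1.614  0.46 ] M.a -1.503 tau -1.235 d_tool [0.6 3.  3.2] j6 -124 tilt [-0.003 -0.008 -1.   ]
```

Emit:
send_rows([
  [0,0,0,-1,255],
  [0,0,0,-1,255],
  [0,0,0,-1,255],
  [0,0,0,-1,255],
  [0,0,0,0,255],
  [0,0,0,0,255],
])

```text
time: 4.28
tcp_pos: [0.5448, -0.0547, 0.2476]
tcp_rot: [[-0.954, -0.3, -0.001], [-0.3, 0.954, -0.004], [0.002, -0.004, -1.0]]
wrist_force: [-4.0, -6.2, 9.8]
finger_gap: 0.0364
grip_force: 61.5
```

```bash
python3 -c "
from h import *
rep()"
```

```text
t 4.28 phi -0.8 gap 36.4 grip 61.5 F [-4.  -6.2  9.8] M [-1.786  1.545  0.122] M.a -0.595 tau -0.455 d_tool [-0.7  1.3  3. ] j6 -84 tilt [-0.001 -0.004 -1.   ]
```

Emit:
send_rows([
  [0,0,0,-1,255],
  [0,0,0,-1,255],
  [0,0,0,1,255],
  [0,0,0,1,255],
  [0,0,0,0,255],
  [0,0,0,0,255],
])

```text
time: 5.03
tcp_pos: [0.5473, -0.0539, 0.2491]
tcp_rot: [[-0.954, -0.301, 0.007], [-0.301, 0.954, -0.003], [-0.006, -0.005, -1.0]]
wrist_force: [-1.5, -3.9, 11.2]
finger_gap: 0.0364
grip_force: 59.5
```

```bash
python3 -c "
from h import *
import cv2
rep()
a=[manip.get_image(n)['color'][:,:,::-1] for n in ('top','side')]
c=cv2.resize(a[0][160:270,270:415],(400,303),interpolation=2); d=cv2.resize(a[1][140:255,225:340],(400,400),interpolation=2)
o=cv2.copyMakeBorder(c,0,97,0,0,0); cv2.imwrite('pics/g2.png',cv2.hconcat([o,d]))"
```

```text
t 5.03 phi -0.8 gap 36.4 grip 59.5 F [-1.5 -3.9 11.2] M [-1.412  0.123  0.109] M.a -0.658 tau -0.567 d_tool [2.  1.3 4.5] j6 -84 tilt [ 0.007 -0.003 -1.   ]
```

View pics/g2.png

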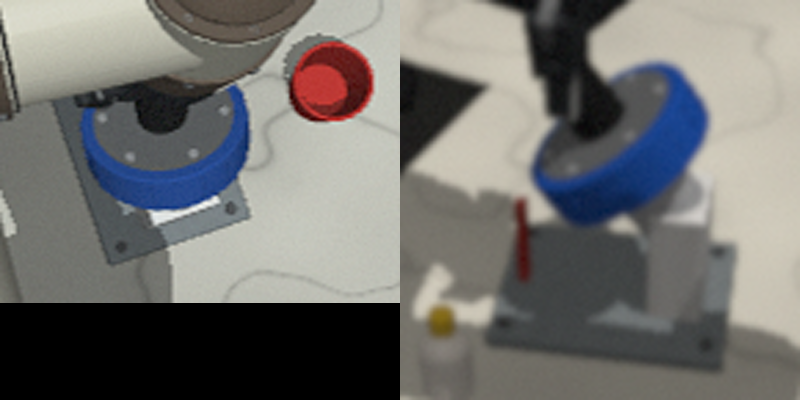

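The rotor turns with the grip: the face screws have moved, though the arm hides the stripe from above. To find the moment sensor's reference point, I'll ease off the vertical push and try small lateral shifts.

```bash
cat >> h.py <<'E'
def log(tag=""):
    o=rep(); open("log.txt","a").write(json.dumps([tag,o["time"],*map(float,[*o["wrist_force"],*o["torque"],*o["tcp_pos"],*o["tcp_rot"].ravel(),*o["joint_positions"]])])+"\n")
E
python3 -c "
from h import *
log('a0')"
```

```text
t 5.12 phi -0.8 gap 36.3 grip 59.5 F [-1.3 -4.4 11.6] M [-1.38   0.15   0.056] M.a -0.679 tau -0.572 d_tool [2.  1.3 4.4] j6 -84 tilt [ 0.007 -0.003 -1.   ]
```

Emit:
send_rows([
  [-2,-1,-4,0,255],
  [0,0,0,0,255],
  [0,0,0,0,255],
])

```text
time: 5.5
tcp_pos: [0.5477, -0.054, 0.2492]
tcp_rot: [[-0.954, -0.3, 0.0], [-0.3, 0.954, -0.002], [0.0, -0.002, -1.0]]
wrist_force: [0.5, -6.2, 0.7]
finger_gap: 0.0356
grip_force: 62.1
```

```bash
python3 -c "
from h import *
log('a1')"
```

```text
t 5.50 phi -0.9 gap 35.6 grip 62.1 F [ 0.5 -6.2  0.7] M [-2.063 -0.53   0.34 ] M.a -0.940 tau -0.752 d_tool [2.3 1.5 4.6] j6 -84 tilt [ 0.    -0.002 -1.   ]
```

Emit:
send_rows([
  [0,4,0,0,255],
  [0,0,0,0,255],
  [0,0,0,0,255],
])

```text
time: 5.88
tcp_pos: [0.5476, -0.0534, 0.2493]
tcp_rot: [[-0.954, -0.299, 0.002], [-0.299, 0.954, -0.007], [0.0, -0.007, -1.0]]
wrist_force: [5.5, -20.8, -5.0]
finger_gap: 0.0365
grip_force: 61.9
```

```bash
python3 -c "
from h import *
log('a2')"
```

```text
t 5.88 phi -0.9 gap 36.5 grip 61.9 F [  5.5 -20.8  -5. ] M [-6.084 -2.013  0.38 ] M.a -3.364 tau -2.682 d_tool [2.3 0.9 4.6] j6 -84 tilt [ 0.002 -0.007 -1.   ]
```

Emit:
send_rows([
  [4,-4,0,0,255],
  [0,0,0,0,255],
  [0,0,0,0,255],
])

```text
time: 6.25
tcp_pos: [0.5471, -0.0542, 0.2493]
tcp_rot: [[-0.954, -0.3, 0.009], [-0.3, 0.954, 0.0], [-0.009, -0.003, -1.0]]
wrist_force: [7.7, -4.0, -5.0]
finger_gap: 0.0358
grip_force: 62.1
```

```bash
python3 -c "
from h import *
log('a3')"
```

```text
t 6.25 phi -0.8 gap 35.8 grip 62.1 F [ 7.7 -4.  -5. ] M [-1.558 -2.796  0.24 ] M.a -1.155 tau -0.942 d_tool [1.7 1.5 4.6] j6 -84 tilt [ 0.009  0.    -1.   ]
```

The moment is measured about 0.21 m behind the TCP. I'll relieve the lateral force, then rock both ways about the same angle.

```bash
sed -i 's/tau=aw@(o\["torque"\]+np.cross(tip,/tau=aw@(o["torque"]+np.cross(tip-.21*R[:,2],/' h.py; python3 -c "
from h import *
log('b')"
```

```text
t 6.25 phi -0.8 gap 35.8 grip 62.1 F [ 7.7 -4.  -5. ] M [-1.558 -2.796  0.24 ] M.a -1.155 tau -0.186 d_tool [1.7 1.5 4.6] j6 -84 tilt [ 0.009  0.    -1.   ]
```

Emit:
send_rows([
  [-3,-1,1.5,-1,255],
  [0,0,0,-1,255],
  [0,0,0,1,255],
  [0,0,0,1,255],
  [0,0,0,0,255],
  [0,0,0,0,255],
])

```text
time: 7.0
tcp_pos: [0.5497, -0.0535, 0.2503]
tcp_rot: [[-0.955, -0.297, 0.009], [-0.297, 0.955, 0.002], [-0.009, -0.001, -1.0]]
wrist_force: [3.9, 0.5, 7.9]
finger_gap: 0.0357
grip_force: 65.9
```

```bash
python3 -c "
from h import *
log('b-')"
```

```text
t 7.00 phi -1.0 gap 35.7 grip 65.9 F [3.9 0.5 7.9] M [ 0.615 -0.65  -0.555] M.a -0.237 tau -0.120 d_tool [4.4 1.5 5.7] j6 -84 tilt [ 0.009  0.002 -1.   ]
```

Emit:
send_rows([
  [0,0,0,1,255],
  [0,0,0,1,255],
  [0,0,0,-1,255],
  [0,0,0,-1,255],
  [0,0,0,0,255],
  [0,0,0,0,255],
])

```text
time: 7.75
tcp_pos: [0.5517, -0.0528, 0.2516]
tcp_rot: [[-0.953, -0.304, 0.015], [-0.304, 0.953, 0.001], [-0.015, -0.003, -1.0]]
wrist_force: [6.1, 3.9, 9.0]
finger_gap: 0.0353
grip_force: 73.5
```

```bash
python3 -c "
from h import *
log('b+')"
```

```text
t 7.75 phi -0.6 gap 35.3 grip 73.5 F [6.1 3.9 9. ] M [ 0.4   -1.608  0.593] M.a 0.415 tau 0.142 d_tool [6.6 1.6 6.8] j6 -84 tilt [ 0.015  0.001 -1.   ]
```

Emit:
send_rows([
  [0,0,0,0,60],
  [0,0,0,0,60],
  [0,0,0,0,60],
])

```text
time: 8.12
tcp_pos: [0.5462, -0.0546, 0.2466]
tcp_rot: [[-0.955, -0.298, -0.002], [-0.298, 0.955, 0.0], [0.002, 0.001, -1.0]]
wrist_force: [-0.3, 1.0, -0.7]
finger_gap: 0.0654
grip_force: 0.0
```

```bash
python3 -c "
from h import *
import cv2
log('air')
a=[manip.get_image(n)['color'][:,:,::-1] for n in ('top','side')]
c=cv2.resize(a[0][160:270,270:415],(400,303),interpolation=2); d=cv2.resize(a[1][140:255,225:340],(400,400),interpolation=2)
o=cv2.copyMakeBorder(c,0,97,0,0,0); cv2.imwrite('pics/g3.png',cv2.hconcat([o,d]))"
```

```text
t 8.12 phi -0.9 gap 65.4 grip 0.0 F [-0.3  1.  -0.7] M [0.013 0.031 0.011] M.a 0.022 tau -0.135 d_tool [0.7 1.6 2. ] j6 -84 tilt [-0.002  0.    -1.   ]
```

View pics/g3.png

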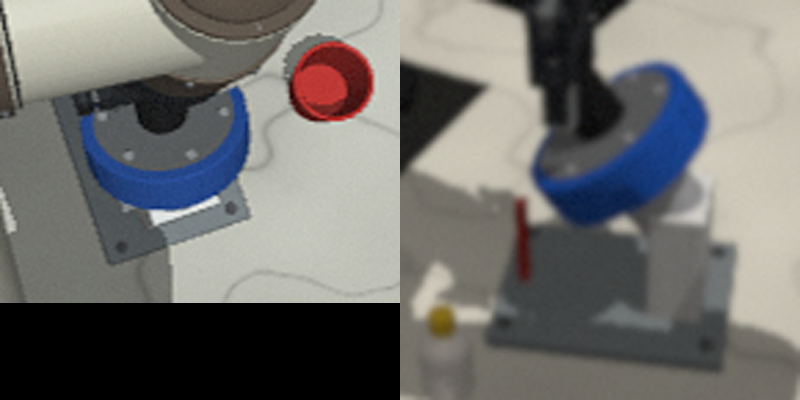

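The knob is released and the arm settles to its commanded pose; the screws in the picture have barely moved since the last one. I'll regrip slightly lower and make longer strokes, averaging the readings.

```bash
cat >> h.py <<'E'
def avg(tag,n=6):
    L=[];
    for i in range(n):
        d=manip.get_image("side"); o=manip.get_obs(); L.append(np.r_[o["wrist_force"],o["torque"]])
    L=np.array(L); m=L.mean(0); R=o["tcp_rot"]; tip=o["tcp_pos"]-w(B)
    ph=(np.degrees(np.arctan2(R[1,1],R[0,1])-p[2]))%180-90
    ts=[float(aw@(m[3:]+np.cross(tip-h*R[:,2],m[:3]))) for h in (.19,.21,.23)]
    open("log.txt","a").write(json.dumps([tag,o["time"],*m.tolist(),*tip.tolist(),*R.ravel().tolist()])+"\n")
    print(tag,"t %.2f phi %.1f gap %.1f"%(o["time"],ph,o["finger_gap"]*1e3),"F",m[:3].round(1),"M",m[3:].round(2),"tau",np.round(ts,3),"sd",L.std(0).round(2))
E
sed -i 's/-90+90)%180-90/)%180-90/' h.py
```

Emit:
send_rows([
  [2,1.5,3.5,1,60],
  [0,0,0,1,60],
  [0,0,0,1,60],
  [0,0,0,0.5,60],
  [0,0,0,0,255],
  [0,0,0,0,255],
  [0,0,0,0,255],
  [0,0,0,-0.8,255],
  [0,0,0,-0.8,255],
  [0,0,0,-0.8,255],
  [0,0,0,-0.8,255],
  [0,0,0,0,255],
])

```text
time: 9.72
tcp_pos: [0.5451, -0.0548, 0.2465]
tcp_rot: [[-0.967, -0.255, 0.002], [-0.255, 0.967, -0.003], [-0.001, -0.004, -1.0]]
wrist_force: [-3.3, -2.2, 9.2]
finger_gap: 0.0365
grip_force: 61.3
```

```bash
python3 -c "
from h import *
avg('c1+')"
```

```text
c1+ t 10.03 phi -3.6 gap 36.2 F [-2.5 -2.3  8.5] M [-1.51  0.59  0.67] tau [0.023 0.039 0.055] sd [0.44 0.81 0.34 0.03 0.02 0.02]
```

Emit:
send_rows([
  [0,0,0,-0.8,255],
  [0,0,0,-0.8,255],
  [0,0,0,-0.8,255],
  [0,0,0,-0.8,255],
  [0,0,0,0,255],
  [0,0,0,0.8,255],
  [0,0,0,0.8,255],
  [0,0,0,0.8,255],
  [0,0,0,0.8,255],
  [0,0,0,0,255],
])

```text
time: 11.28
tcp_pos: [0.5493, -0.0536, 0.2485]
tcp_rot: [[-0.967, -0.253, 0.015], [-0.253, 0.967, -0.002], [-0.014, -0.005, -1.0]]
wrist_force: [4.7, 0.2, 8.7]
finger_gap: 0.0361
grip_force: 66.1
```

```bash
python3 -c "
from h import *
avg('c1-')"
```

```text
c1- t 11.57 phi -3.6 gap 35.9 F [4.7 0.5 9.6] M [-0.54 -1.51  0.13] tau [-0.318 -0.306 -0.294] sd [0.35 0.35 0.45 0.03 0.02 0.04]
```

The readings after turning + and − differ by 0.34 N m, which is about twice the drag, so the protocol works. The mean here is about −0.13. Next angle is about 60° further on.

Emit:
send_rows([
  [0,0,0,-0.9,255],
  [0,0,0,-0.9,255],
  [0,0,0,-0.9,255],
  [0,0,0,-0.9,255],
  [0,0,0,0,60],
  [0,0,0,0,60],
  [0,0,0,1,60],
  [0,0,0,1,60],
  [0,0,0,1,60],
  [0,0,0,1,60],
  [0,0,0,1,60],
  [0,0,0,1,60],
])

```text
time: 13.08
tcp_pos: [0.544, -0.0544, 0.243]
tcp_rot: [[-0.985, 0.173, -0.002], [0.173, 0.985, -0.001], [0.002, -0.001, -1.0]]
wrist_force: [1.1, -0.8, 0.2]
finger_gap: 0.065
grip_force: 0.0
```

Emit:
send_rows([
  [0,0,0,0.8,60],
  [0,0,0,0,255],
  [0,0,0,0,255],
  [0,0,0,0,255],
  [0,0,0,-0.8,255],
  [0,0,0,-0.8,255],
  [0,0,0,-0.8,255],
  [0,0,0,-0.8,255],
  [0,0,0,0,255],
])

```text
time: 14.2
tcp_pos: [0.5449, -0.0549, 0.2457]
tcp_rot: [[-0.967, -0.255, 0.001], [-0.255, 0.967, -0.003], [-0.0, -0.004, -1.0]]
wrist_force: [-2.0, -2.0, 7.8]
finger_gap: 0.0363
grip_force: 60.8
```

```bash
python3 -c "
from h import *
avg('d+')"
```

```text
d+ t 14.50 phi -3.5 gap 36.6 F [-1.9 -1.6  7.5] M [-1.35  0.5   0.63] tau [0.009 0.021 0.032] sd [0.34 0.66 0.53 0.02 0.04 0.02]
```

Emit:
send_rows([
  [0,0,0,-0.8,255],
  [0,0,0,-0.8,255],
  [0,0,0,-0.8,255],
  [0,0,0,-0.8,255],
  [0,0,0,0,255],
  [0,0,0,0.8,255],
  [0,0,0,0.8,255],
  [0,0,0,0.8,255],
  [0,0,0,0.8,255],
  [0,0,0,0,255],
])

```text
time: 15.75
tcp_pos: [0.5462, -0.0545, 0.2466]
tcp_rot: [[-0.967, -0.253, 0.005], [-0.253, 0.967, -0.003], [-0.004, -0.004, -1.0]]
wrist_force: [0.1, -1.6, 9.4]
finger_gap: 0.0364
grip_force: 64.1
```

```bash
python3 -c "
from h import *
import cv2
avg('d-')
a=[manip.get_image(n)['color'][:,:,::-1] for n in ('top','side')]
c=cv2.resize(a[0][160:270,270:415],(400,303),interpolation=2); d=cv2.resize(a[1][140:255,225:340],(400,400),interpolation=2)
o=cv2.copyMakeBorder(c,0,97,0,0,0); cv2.imwrite('pics/g4.png',cv2.hconcat([o,d]))"
```

```text
d- t 16.05 phi -3.6 gap 36.5 F [-0.4 -0.8  9. ] M [-0.96 -0.06  0.19] tau [-0.296 -0.288 -0.281] sd [0.25 0.43 0.46 0.02 0.04 0.02]
```

View pics/g4.png

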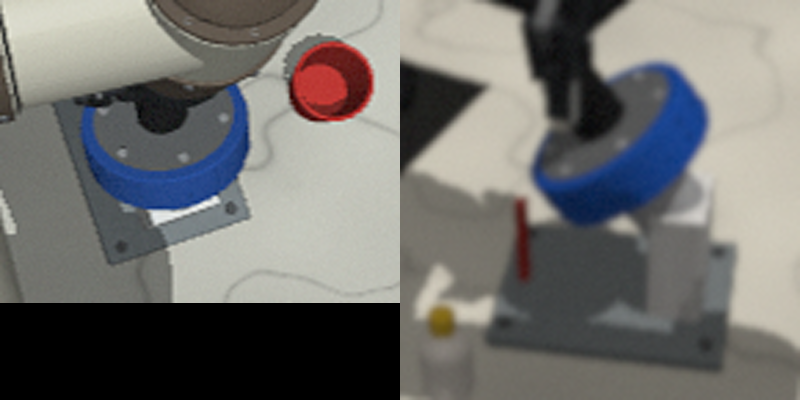

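The screws have moved by about 55° modulo 60, so the pads do turn the rotor, with some slip. The + and − readings differ by a steady 0.33, so at the next angles I'll read after + strokes only and keep pictures for tracking.

Emit:
send_rows([
  [0,0,0,-0.9,255],
  [0,0,0,-0.9,255],
  [0,0,0,-0.9,255],
  [0,0,0,-0.9,255],
  [0,0,0,0,60],
  [0,0,0,0,60],
  [0,0,0,1,60],
  [0,0,0,1,60],
  [0,0,0,1,60],
  [0,0,0,1,60],
  [0,0,0,1,60],
  [0,0,0,1,60],
])

```text
time: 17.65
tcp_pos: [0.544, -0.0543, 0.2429]
tcp_rot: [[-0.985, 0.172, -0.002], [0.172, 0.985, -0.001], [0.002, -0.001, -1.0]]
wrist_force: [-0.2, -1.3, -0.2]
finger_gap: 0.0652
grip_force: 0.0
```

Emit:
send_rows([
  [0,0,0,0.8,60],
  [0,0,0,0,255],
  [0,0,0,0,255],
  [0,0,0,0,255],
  [0,0,0,-0.8,255],
  [0,0,0,-0.8,255],
  [0,0,0,-0.8,255],
  [0,0,0,-0.8,255],
  [0,0,0,0,255],
])

```text
time: 18.77
tcp_pos: [0.545, -0.0548, 0.2458]
tcp_rot: [[-0.967, -0.255, 0.001], [-0.255, 0.967, -0.003], [-0.0, -0.003, -1.0]]
wrist_force: [-2.1, -1.3, 7.3]
finger_gap: 0.0364
grip_force: 60.4
```

```bash
cat >> h.py <<'E'
import cv2
def snap(n):
    a=[manip.get_image(k)['color'][:,:,::-1] for k in ('top','side')]
    for k,i in zip(('t','s'),a): cv2.imwrite(f'pics/{n}{k}.png',i)
E
python3 -c "
from h import *
avg('e+',5);snap('e')"
```

```text
e+ t 19.02 phi -3.6 gap 36.7 F [-1.2 -1.7  8.1] M [-1.08  0.53  0.4 ] tau [0.007 0.022 0.037] sd [0.33 0.5  0.63 0.03 0.03 0.03]
```

Emit:
send_rows([
  [0,0,0,-0.9,255],
  [0,0,0,-0.9,255],
  [0,0,0,-0.9,255],
  [0,0,0,-0.9,255],
  [0,0,0,0,60],
  [0,0,0,0,60],
  [0,0,0,1,60],
  [0,0,0,1,60],
  [0,0,0,1,60],
  [0,0,0,1,60],
  [0,0,0,1,60],
  [0,0,0,1,60],
])

```text
time: 20.62
tcp_pos: [0.5439, -0.0542, 0.2426]
tcp_rot: [[-0.985, 0.172, -0.003], [0.172, 0.985, -0.001], [0.003, -0.001, -1.0]]
wrist_force: [-0.2, 0.5, 0.0]
finger_gap: 0.0653
grip_force: 0.0
```

Emit:
send_rows([
  [0,0,0,0.8,60],
  [0,0,0,0,255],
  [0,0,0,0,255],
  [0,0,0,0,255],
  [0,0,0,-0.8,255],
  [0,0,0,-0.8,255],
  [0,0,0,-0.8,255],
  [0,0,0,-0.8,255],
  [0,0,0,0,255],
])

```text
time: 21.75
tcp_pos: [0.5448, -0.0549, 0.2455]
tcp_rot: [[-0.967, -0.256, 0.0], [-0.256, 0.967, -0.004], [0.001, -0.004, -1.0]]
wrist_force: [-1.2, -1.3, 7.6]
finger_gap: 0.0365
grip_force: 61.7
```

```bash
python3 -c "
from h import *
avg('f+',5);snap('f')
L=[cv2.imread(f'pics/{n}s.png')[140:255,225:340] for n in 'ef']
T=[cv2.imread(f'pics/{n}t.png')[175:250,290:370] for n in 'ef']
cv2.imwrite('pics/ef.png',cv2.hconcat([cv2.vconcat([cv2.resize(T[i],(300,280),interpolation=2) for i in (0,1)])]+[cv2.vconcat([cv2.resize(L[i],(300,280),interpolation=2) for i in (0,1)])]))"
```

```text
f+ t 22.00 phi -3.4 gap 36.2 F [-2.  -2.2  7.3] M [-1.48  0.53  0.75] tau [0.104 0.122 0.139] sd [0.28 0.3  0.38 0.01 0.02 0.01]
```

View pics/ef.png

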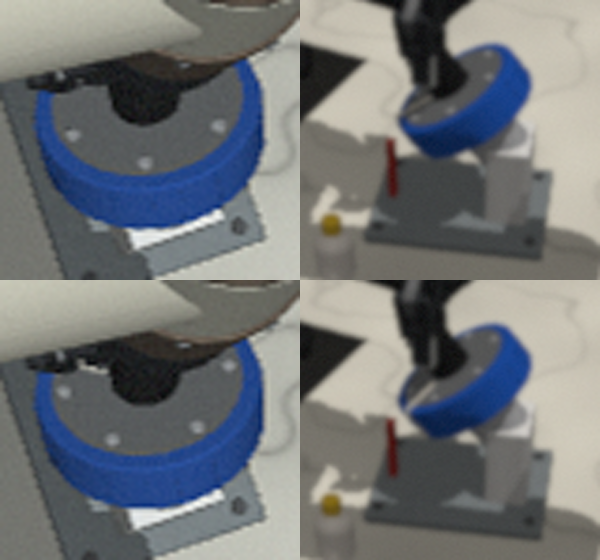

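In both e and f the side view now shows the stripe on the downhill, +y side, ending near side pixel (264,192) in f. I'll work out the rotor angle by unwrapping the face numerically, using the screws modulo 60° plus the stripe.

```bash
cat > unw.py <<'E'
from h import *
C={k:manip.get_image(k) for k in ("top","side")}
def load(n):
    if n=="i": return cv2.imread("pics/top0.png"),cv2.imread("pics/side0.png")
    if n[0]=="g":
        m=cv2.imread(f"pics/{n}.png"); t=np.zeros((420,560,3),np.uint8); s=t.copy()
        t[160:270,270:415]=cv2.resize(m[:303,:400],(145,110),interpolation=3); s[140:255,225:340]=cv2.resize(m[:,400:],(115,115),interpolation=3); return t,s
    return cv2.imread(f"pics/{n}t.png"),cv2.imread(f"pics/{n}s.png")
th=np.radians(np.arange(-180,180,2)); 
def ring(img,d,r):
    uv=proj(d,w(np.array([stripe(t,r) for t in th]))).astype(np.float32)
    return cv2.remap(img,uv[None,:,0],uv[None,:,1],1)[0].astype(float)
def screws(n):
    best=[]
    for k,img,rng in (("top",load(n)[0],(-180,-90,1)),):
      pass
    out={}
    for k,img in zip(("top","side"),load(n)):
        v=max((ring(img,C[k],r).min(1) for r in (.046,.048,.050)),key=lambda x:0)
        out[k]=[np.mean([ring(img,C[k],r).min(1) for r in np.arange(a,b,.002)],0) for a,b in ((.040,.052),(.026,.038))]
    return out
if __name__=="__main__":
    import sys
    for n in sys.argv[1:]:
        o=screws(n)
        for k in o:
            v=o[k][0]; pk=[(int(np.degrees(th[i]).round()),int(v[i])) for i in range(len(v)) if v[i]==v[np.arange(i-5,i+6)%len(v)].max() and 25<v[i]-np.median(v)]
            u=o[k][1]; pu=[(int(np.degrees(th[i]).round()),int(u[i])) for i in range(len(u)) if u[i]==u[np.arange(i-5,i+6)%len(u)].max() and 25<u[i]-np.median(u)]
            print(n,k,"outer",pk,"inner",pu)
E
python3 unw.py i g1 g2 g3 g4 e f
```

```text
i top outer [(-130, 111), (-102, 144), (-74, 110), (-24, 159), (-22, 159), (42, 111), (166, 112)] inner [(-102, 149)]
i side outer [(-98, 125)] inner []
g1 top outer [(-132, 113), (-4, 136), (42, 114), (166, 115)] inner []
g1 side outer [] inner []
g2 top outer [(-168, 114), (-108, 113), (66, 113)] inner []
g2 side outer [] inner []
g3 top outer [(-172, 114), (64, 114)] inner []
g3 side outer [] inner []
g4 top outer [(-178, 113), (-116, 114), (-12, 121), (-10, 121), (58, 112)] inner []
g4 side outer [] inner []
e top outer [(-138, 117), (-14, 125), (-12, 125), (160, 116)] inner []
e side outer [] inner []
f top outer [(-162, 118), (-100, 114), (-12, 124), (-10, 124), (72, 112), (136, 114)] inner [(46, 133)]
f side outer [(38, 122)] inner [(36, 118)]
```

Rotor angle so far: −102° at the start, then about −84 → c −64 → d −29 → e +9 → f +43. To settle the sign, I'll take readings during steady motion, when the drag fully opposes the turn.

Emit:
send_rows([
  [0,0,0,-0.5,255],
  [0,0,0,-0.5,255],
])

```text
time: 22.45
tcp_pos: [0.5438, -0.055, 0.2449]
tcp_rot: [[-0.911, -0.412, -0.002], [-0.412, 0.911, -0.0], [0.002, 0.0, -1.0]]
wrist_force: [-1.3, -6.5, 10.0]
finger_gap: 0.0362
grip_force: 76.1
```

```bash
python3 -c "
from h import *
log('m+')"
```

```text
t 22.45 phi 6.0 gap 36.2 grip 76.1 F [-1.3 -6.5 10. ] M [ 0.637  1.438 -2.114] M.a -1.126 tau -0.251 d_tool [-1.8  1.1  0.3] j6 -77 tilt [-0.002 -0.    -1.   ]
```

Emit:
send_rows([
  [0,0,0,-0.5,255],
])

```text
time: 22.58
tcp_pos: [0.5431, -0.0554, 0.2445]
tcp_rot: [[-0.873, -0.488, -0.004], [-0.488, 0.873, -0.0], [0.004, 0.002, -1.0]]
wrist_force: [-1.3, -7.5, 10.1]
finger_gap: 0.0363
grip_force: 101.2
```

```bash
python3 -c "
from h import *
log('m+')"
```

```text
t 22.57 phi 10.9 gap 36.3 grip 101.2 F [-1.3 -7.5 10.1] M [ 0.61   1.798 -2.315] M.a -1.240 tau -0.232 d_tool [-2.8  0.9 -0.2] j6 -72 tilt [-0.004 -0.    -1.   ]
```

Emit:
send_rows([
  [0,0,0,-0.5,255],
])

```text
time: 22.7
tcp_pos: [0.5442, -0.0552, 0.2454]
tcp_rot: [[-0.828, -0.56, 0.0], [-0.56, 0.828, 0.001], [-0.001, 0.001, -1.0]]
wrist_force: [-4.9, 5.8, 15.4]
finger_gap: 0.0364
grip_force: 113.4
```

```bash
python3 -c "
from h import *
log('m+')"
```

```text
t 22.70 phi 15.8 gap 36.4 grip 113.4 F [-4.9  5.8 15.4] M [ 1.778  1.013 -0.305] M.a 0.901 tau -0.190 d_tool [-1.8  1.1  0.8] j6 -67 tilt [ 0.     0.001 -1.   ]
```

Emit:
send_rows([
  [0,0,0,-0.5,255],
])

```text
time: 22.82
tcp_pos: [0.5445, -0.0543, 0.246]
tcp_rot: [[-0.773, -0.634, 0.001], [-0.634, 0.773, 0.001], [-0.002, 0.0, -1.0]]
wrist_force: [-1.9, -0.9, 14.0]
finger_gap: 0.0368
grip_force: 135.6
```

```bash
python3 -c "
from h import *
log('m+')"
```

```text
t 22.82 phi 21.1 gap 36.8 grip 135.6 F [-1.9 -0.9 14. ] M [ 1.821  1.774 -1.939] M.a -0.277 tau -0.247 d_tool [-1.1  0.4  1.3] j6 -62 tilt [ 0.001  0.001 -1.   ]
```

Emit:
send_rows([
  [0,0,0,0.5,255],
  [0,0,0,0.5,255],
])

```text
time: 23.08
tcp_pos: [0.5464, -0.0537, 0.2469]
tcp_rot: [[-0.874, -0.486, 0.007], [-0.486, 0.874, 0.002], [-0.007, -0.002, -1.0]]
wrist_force: [2.0, -1.2, 11.3]
finger_gap: 0.0366
grip_force: 80.3
```

```bash
python3 -c "
from h import *
log('m-')"
```

```text
t 23.07 phi 10.8 gap 36.6 grip 80.3 F [ 2.  -1.2 11.3] M [ 1.209  0.294 -0.989] M.a -0.099 tau 0.162 d_tool [1.  1.  2.3] j6 -72 tilt [ 0.007  0.002 -1.   ]
```

Emit:
send_rows([
  [0,0,0,0.5,255],
])

```text
time: 23.2
tcp_pos: [0.5465, -0.0541, 0.2468]
tcp_rot: [[-0.91, -0.414, 0.007], [-0.414, 0.91, -0.001], [-0.006, -0.003, -1.0]]
wrist_force: [0.7, -0.3, 2.5]
finger_gap: 0.0365
grip_force: 63.8
```

```bash
python3 -c "
from h import *
log('m-')"
```

```text
t 23.20 phi 6.2 gap 36.5 grip 63.8 F [ 0.7 -0.3  2.5] M [-0.183  1.025  0.003] M.a 0.087 tau 0.163 d_tool [1.  1.3 2.2] j6 -77 tilt [ 0.007 -0.001 -1.   ]
```

Emit:
send_rows([
  [0,0,0,0.5,255],
])

```text
time: 23.32
tcp_pos: [0.5459, -0.0545, 0.2462]
tcp_rot: [[-0.942, -0.335, 0.005], [-0.335, 0.942, -0.002], [-0.004, -0.004, -1.0]]
wrist_force: [-1.2, -2.9, 7.5]
finger_gap: 0.0366
grip_force: 60.5
```

```bash
python3 -c "
from h import *
log('m-')"
```

```text
t 23.32 phi 1.3 gap 36.6 grip 60.5 F [-1.2 -2.9  7.5] M [-1.394 -0.124  0.539] M.a -0.340 tau 0.014 d_tool [0.4 1.4 1.6] j6 -82 tilt [ 0.005 -0.002 -1.   ]
```

Emit:
send_rows([
  [0,0,0,0.5,255],
])

```text
time: 23.45
tcp_pos: [0.5459, -0.0546, 0.2462]
tcp_rot: [[-0.967, -0.255, 0.004], [-0.255, 0.967, -0.004], [-0.003, -0.005, -1.0]]
wrist_force: [-1.6, 1.8, 8.8]
finger_gap: 0.0364
grip_force: 64.0
```

```bash
python3 -c "
from h import *
log('m-')"
```

```text
t 23.45 phi -3.5 gap 36.4 grip 64.0 F [-1.6  1.8  8.8] M [-0.812  0.24   0.716] M.a 0.187 tau -0.159 d_tool [0.5 1.5 1.6] j6 -87 tilt [ 0.004 -0.004 -1.   ]
```

Emit:
send_rows([
  [0,0,0,0,255],
])

```text
time: 23.58
tcp_pos: [0.546, -0.0546, 0.2463]
tcp_rot: [[-0.967, -0.255, 0.004], [-0.255, 0.967, -0.003], [-0.003, -0.004, -1.0]]
wrist_force: [-0.3, -1.6, 8.0]
finger_gap: 0.036
grip_force: 63.7
```

```bash
python3 -c "
from h import *
avg('f2-',5);snap('f2')"; python3 unw.py f2
```

```text
f2- t 23.82 phi -3.5 gap 36.1 F [-0.5 -1.2  8.4] M [-1.18 -0.09  0.35] tau [-0.237 -0.225 -0.213] sd [0.83 0.51 0.42 0.02 0.03 0.02]
f2 top outer [(-162, 117), (-100, 114), (-12, 122), (74, 114), (136, 114)] inner [(46, 147)]
f2 side outer [(38, 122)] inner [(34, 118), (36, 118)]
```

In-motion readings have the right drag sign: about −0.23 turning + and +0.16 turning −, mean −0.035 at roughly 55°. So the heavy side is about 110° ahead of the stripe, and it sits at the bottom near stripe −113°. I'll ratchet backwards toward that.

Emit:
send_rows([
  [0,0,0,0.8,255],
  [0,0,0,0.8,255],
  [0,0,0,0.8,255],
  [0,0,0,0.8,255],
  [0,0,0,0,60],
  [0,0,0,0,60],
  [0,0,0,-1,60],
  [0,0,0,-1,60],
  [0,0,0,-1,60],
  [0,0,0,-1,60],
  [0,0,0,-1,60],
  [0,0,0,-1,60],
])

```text
time: 25.52
tcp_pos: [0.5438, -0.0534, 0.2428]
tcp_rot: [[-0.734, -0.68, -0.003], [-0.68, 0.734, 0.0], [0.002, 0.002, -1.0]]
wrist_force: [-0.0, 0.5, -0.0]
finger_gap: 0.0653
grip_force: 0.0
```

Emit:
send_rows([
  [0,0,0,-1,60],
  [0,0,0,0,255],
  [0,0,0,0,255],
  [0,0,0,0,255],
  [0,0,0,1,255],
  [0,0,0,1,255],
  [0,0,0,1,255],
  [0,0,0,1,255],
  [0,0,0,1,255],
  [0,0,0,1,255],
  [0,0,0,1,255],
  [0,0,0,0,255],
])

```text
time: 27.02
tcp_pos: [0.5513, -0.0572, 0.2497]
tcp_rot: [[-0.954, 0.299, 0.019], [0.299, 0.954, -0.009], [-0.021, -0.003, -1.0]]
wrist_force: [10.5, -15.3, 9.6]
finger_gap: 0.0362
grip_force: 103.4
```

```bash
python3 -c "
from h import *
rep();snap('h1')"; python3 unw.py h1
```

```text
t 27.02 phi -35.7 gap 36.2 grip 103.4 F [ 10.5 -15.3   9.6] M [-5.425 -2.828  0.166] M.a -3.327 tau -0.605 d_tool [7.2 1.9 4.9] j6 -119 tilt [ 0.019 -0.009 -1.   ]
h1 top outer [(-166, 118), (-104, 114), (68, 115), (130, 114)] inner []
h1 side outer [] inner []
```

Emit:
send_rows([
  [0,0,0,0,60],
  [0,0,0,0,60],
  [0,0,0,-1,60],
  [0,0,0,-1,60],
  [0,0,0,-1,60],
  [0,0,0,-1,60],
  [0,0,0,-1,60],
  [0,0,0,-1,60],
  [0,0,0,-1,60],
  [0,0,0,0,255],
  [0,0,0,0,255],
  [0,0,0,0,255],
])

```text
time: 28.72
tcp_pos: [0.5439, -0.0532, 0.244]
tcp_rot: [[-0.613, -0.79, -0.002], [-0.79, 0.613, 0.001], [0.0, 0.002, -1.0]]
wrist_force: [-1.6, 2.3, 5.8]
finger_gap: 0.0417
grip_force: 58.5
```

Emit:
send_rows([
  [0,0,0,1,255],
  [0,0,0,1,255],
  [0,0,0,1,255],
  [0,0,0,1,255],
  [0,0,0,1,255],
  [0,0,0,1,255],
  [0,0,0,1,255],
  [0,0,0,0,60],
  [0,0,0,0,60],
  [0,0,0,-1,60],
  [0,0,0,-1,60],
  [0,0,0,-1,60],
])

```text
time: 30.22
tcp_pos: [0.5441, -0.0533, 0.2431]
tcp_rot: [[-0.976, -0.22, -0.001], [-0.22, 0.976, 0.0], [0.001, 0.001, -1.0]]
wrist_force: [-0.2, 0.1, 0.0]
finger_gap: 0.0652
grip_force: 0.0
```

```bash
python3 -c "
from h import *
rep();snap('h2')"; python3 unw.py h2
```

```text
t 30.23 phi -5.6 gap 65.2 grip 0.0 F [-0.2  0.1  0. ] M [-0.008 -0.03  -0.049] M.a -0.050 tau -0.071 d_tool [-1.  -0.2 -1.5] j6 -89 tilt [-0.001  0.    -1.   ]
h2 top outer [(-152, 113), (-6, 128), (82, 113), (146, 113)] inner []
h2 side outer [] inner []
```

Stripe is now near −65°. I'll take one more stroke toward −110°, reading during motion in both directions.

Emit:
send_rows([
  [0,0,0,-1,60],
  [0,0,0,-1,60],
  [0,0,0,-1,60],
  [0,0,0,-1,60],
  [0,0,0,0,255],
  [0,0,0,0,255],
  [0,0,0,0,255],
  [0,0,0,1,255],
  [0,0,0,1,255],
  [0,0,0,1,255],
  [0,0,0,1,255],
  [0,0,0,0.5,255],
])

```text
time: 31.92
tcp_pos: [0.5475, -0.0546, 0.2468]
tcp_rot: [[-0.992, -0.129, 0.008], [-0.129, 0.992, -0.005], [-0.008, -0.006, -1.0]]
wrist_force: [3.8, -2.6, 3.0]
finger_gap: 0.0363
grip_force: 82.0
```

Emit:
send_rows([
  [0,0,0,0.5,255],
])

```text
time: 32.05
tcp_pos: [0.5485, -0.0546, 0.2476]
tcp_rot: [[-0.999, -0.043, 0.011], [-0.043, 0.999, -0.005], [-0.011, -0.006, -1.0]]
wrist_force: [5.9, -7.1, 5.2]
finger_gap: 0.0365
grip_force: 91.4
```

```bash
python3 -c "
from h import *
log('n-')"
```

```text
t 32.05 phi -15.8 gap 36.5 grip 91.4 F [ 5.9 -7.1  5.2] M [-3.225 -1.773  1.246] M.a -1.055 tau 0.260 d_tool [3.4 1.5 2.9] j6 -99 tilt [ 0.011 -0.005 -1.   ]
```

Emit:
send_rows([
  [0,0,0,0.5,255],
])

```text
time: 32.17
tcp_pos: [0.5487, -0.0552, 0.2477]
tcp_rot: [[-0.999, 0.039, 0.011], [0.039, 0.999, -0.008], [-0.011, -0.008, -1.0]]
wrist_force: [6.2, -4.5, 3.5]
finger_gap: 0.0366
grip_force: 108.0
```

```bash
python3 -c "
from h import *
log('n-')"
```

```text
t 32.17 phi -20.5 gap 36.6 grip 108.0 F [ 6.2 -4.5  3.5] M [-4.882 -1.815  2.761] M.a -0.723 tau 0.218 d_tool [3.7 1.8 3. ] j6 -104 tilt [ 0.011 -0.008 -1.   ]
```

Emit:
send_rows([
  [0,0,0,0.5,255],
])

```text
time: 32.3
tcp_pos: [0.55, -0.0556, 0.2488]
tcp_rot: [[-0.991, 0.131, 0.015], [0.131, 0.991, -0.007], [-0.016, -0.005, -1.0]]
wrist_force: [9.0, -8.8, 6.0]
finger_gap: 0.0361
grip_force: 106.9
```

```bash
python3 -c "
from h import *
log('n-')"
```

```text
t 32.30 phi -25.8 gap 36.1 grip 106.9 F [ 9.  -8.8  6. ] M [-4.632 -2.445  1.326] M.a -1.876 tau -0.175 d_tool [5.2 1.7 4.1] j6 -109 tilt [ 0.015 -0.007 -1.   ]
```

Emit:
send_rows([
  [0,0,0,0.5,255],
])

```text
time: 32.42
tcp_pos: [0.5501, -0.0562, 0.249]
tcp_rot: [[-0.977, 0.212, 0.014], [0.212, 0.977, -0.01], [-0.016, -0.007, -1.0]]
wrist_force: [9.2, -9.9, 5.9]
finger_gap: 0.0363
grip_force: 120.3
```

```bash
python3 -c "
from h import *
log('n-')"
```

```text
t 32.42 phi -30.5 gap 36.3 grip 120.3 F [ 9.2 -9.9  5.9] M [-6.177 -2.29   2.486] M.a -1.740 tau 0.140 d_tool [5.6 1.9 4.3] j6 -114 tilt [ 0.014 -0.01  -1.   ]
```

Emit:
send_rows([
  [0,0,0,0.5,255],
])

```text
time: 32.55
tcp_pos: [0.5516, -0.0571, 0.2503]
tcp_rot: [[-0.953, 0.302, 0.02], [0.302, 0.953, -0.01], [-0.022, -0.004, -1.0]]
wrist_force: [12.0, -22.0, 9.7]
finger_gap: 0.0365
grip_force: 95.7
```

```bash
python3 -c "
from h import *
log('n-');snap('k1')"; python3 unw.py k1
```

```text
t 32.55 phi -35.9 gap 36.5 grip 95.7 F [ 12.  -22.    9.7] M [-6.398 -3.454  0.401] M.a -3.778 tau -0.000 d_tool [7.5 1.6 5.5] j6 -119 tilt [ 0.02 -0.01 -1.  ]
k1 top outer [(-132, 113), (-104, 152), (42, 116), (166, 115)] inner [(-102, 153)]
k1 side outer [(-98, 126)] inner []
```

Emit:
send_rows([
  [0,0,0,-0.5,255],
  [0,0,0,-0.5,255],
])

```text
time: 33.0
tcp_pos: [0.5554, -0.056, 0.2517]
tcp_rot: [[-0.991, 0.131, 0.033], [0.131, 0.991, -0.005], [-0.033, -0.0, -0.999]]
wrist_force: [18.4, -10.2, 6.1]
finger_gap: 0.0344
grip_force: 72.1
```

```bash
python3 -c "
from h import *
log('n+')"
```

```text
t 33.00 phi -25.8 gap 34.4 grip 72.1 F [ 18.4 -10.2   6.1] M [-3.305 -5.484 -0.036] M.a -2.817 tau -0.434 d_tool [10.8  1.4  6.7] j6 -109 tilt [ 0.033 -0.005 -0.999]
```

Emit:
send_rows([
  [0,0,0,-0.5,255],
])

```text
time: 33.12
tcp_pos: [0.5553, -0.055, 0.2513]
tcp_rot: [[-0.998, 0.046, 0.033], [0.046, 0.999, -0.002], [-0.033, -0.001, -0.999]]
wrist_force: [18.5, -7.6, 7.4]
finger_gap: 0.0344
grip_force: 74.3
```

```bash
python3 -c "
from h import *
log('n+')"
```

```text
t 33.12 phi -20.9 gap 34.4 grip 74.3 F [18.5 -7.6  7.4] M [-1.556 -5.213 -0.769] M.a -2.415 tau -0.407 d_tool [10.5  1.2  6.4] j6 -104 tilt [ 0.033 -0.002 -0.999]
```

Emit:
send_rows([
  [0,0,0,-0.5,255],
])

```text
time: 33.25
tcp_pos: [0.5542, -0.0543, 0.2503]
tcp_rot: [[-0.999, -0.043, 0.029], [-0.043, 0.999, -0.001], [-0.029, -0.003, -1.0]]
wrist_force: [15.5, -0.2, 6.0]
finger_gap: 0.0344
grip_force: 95.6
```

```bash
python3 -c "
from h import *
log('n+')"
```

```text
t 33.25 phi -15.8 gap 34.4 grip 95.6 F [15.5 -0.2  6. ] M [-1.264 -4.436  0.371] M.a -1.183 tau -0.397 d_tool [9.2 1.4 5.4] j6 -99 tilt [ 0.029 -0.001 -1.   ]
```

Emit:
send_rows([
  [0,0,0,-0.5,255],
])

```text
time: 33.38
tcp_pos: [0.5539, -0.0533, 0.25]
tcp_rot: [[-0.991, -0.128, 0.028], [-0.128, 0.992, 0.0], [-0.028, -0.003, -1.0]]
wrist_force: [15.3, -1.9, 7.3]
finger_gap: 0.0342
grip_force: 97.4
```

```bash
python3 -c "
from h import *
log('n+');snap('k2')"; python3 unw.py k2
```

```text
t 33.38 phi -10.9 gap 34.2 grip 97.4 F [15.3 -1.9  7.3] M [ 0.316 -4.155 -0.755] M.a -1.194 tau -0.176 d_tool [8.9 1.2 5.1] j6 -94 tilt [ 0.028  0.    -1.   ]
k2 top outer [(-174, 116), (-112, 111), (-84, 150), (60, 113)] inner [(-82, 153)]
k2 side outer [] inner []
```

Those readings were spoiled by large side forces because the pads were riding up the knob, but the stripe tracking is confirmed: −103° at k1 and −83° at k2. I'll regrip squarely at φ≈0 and repeat with a gentler, smaller range.

Emit:
send_rows([
  [0,0,0,0,60],
  [0,0,0,-0.7,60],
  [0,0,0,-0.7,60],
  [0,0,0,0,255],
  [0,0,0,0,255],
  [0,0,0,0,255],
  [0,0,0,0.4,255],
  [0,0,0,0.4,255],
])

```text
time: 34.58
tcp_pos: [0.5455, -0.0548, 0.245]
tcp_rot: [[-0.973, -0.232, 0.002], [-0.232, 0.973, -0.004], [-0.001, -0.005, -1.0]]
wrist_force: [3.8, 3.7, 7.1]
finger_gap: 0.0362
grip_force: 65.9
```

```bash
python3 -c "
from h import *
log('q-')"
```

```text
t 34.58 phi -4.8 gap 36.2 grip 65.9 F [3.8 3.7 7.1] M [-0.17  -1.621  0.608] M.a 0.114 tau -0.235 d_tool [0.1 1.6 0.3] j6 -88 tilt [ 0.002 -0.004 -1.   ]
```

Emit:
send_rows([
  [0,0,0,0.4,255],
])

```text
time: 34.7
tcp_pos: [0.5459, -0.0549, 0.2453]
tcp_rot: [[-0.986, -0.167, 0.003], [-0.167, 0.986, -0.006], [-0.002, -0.006, -1.0]]
wrist_force: [1.1, -2.5, -0.6]
finger_gap: 0.036
grip_force: 76.9
```

```bash
python3 -c "
from h import *
log('q-')"
```

```text
t 34.70 phi -8.7 gap 36.0 grip 76.9 F [ 1.1 -2.5 -0.6] M [-3.422 -0.931  2.155] M.a -0.266 tau 0.147 d_tool [0.5 1.7 0.6] j6 -92 tilt [ 0.003 -0.006 -1.   ]
```

Emit:
send_rows([
  [0,0,0,0.4,255],
])

```text
time: 34.83
tcp_pos: [0.5466, -0.0549, 0.2459]
tcp_rot: [[-0.995, -0.097, 0.005], [-0.097, 0.995, -0.006], [-0.005, -0.006, -1.0]]
wrist_force: [3.6, -4.3, 1.9]
finger_gap: 0.0362
grip_force: 88.6
```

```bash
python3 -c "
from h import *
log('q-')"
```

```text
t 34.83 phi -12.7 gap 36.2 grip 88.6 F [ 3.6 -4.3  1.9] M [-3.508 -1.194  1.847] M.a -0.613 tau 0.185 d_tool [1.4 1.7 1.2] j6 -96 tilt [ 0.005 -0.006 -1.   ]
```

Emit:
send_rows([
  [0,0,0,0.4,255],
])

```text
time: 34.95
tcp_pos: [0.5476, -0.0547, 0.2467]
tcp_rot: [[-1.0, -0.028, 0.008], [-0.028, 1.0, -0.006], [-0.008, -0.006, -1.0]]
wrist_force: [5.3, -10.2, 3.6]
finger_gap: 0.0364
grip_force: 94.7
```

```bash
python3 -c "
from h import *
log('q-');snap('q')"; python3 unw.py q
```

```text
t 34.95 phi -16.7 gap 36.4 grip 94.7 F [  5.3 -10.2   3.6] M [-3.246 -1.481  0.734] M.a -1.433 tau 0.292 d_tool [2.5 1.5 2. ] j6 -100 tilt [ 0.008 -0.006 -1.   ]
q top outer [(-96, 150), (-6, 113), (48, 115), (174, 116)] inner [(-96, 153)]
q side outer [(-92, 124)] inner []
```

Emit:
send_rows([
  [0,0,0,-0.4,255],
  [0,0,0,-0.4,255],
])

```text
time: 35.4
tcp_pos: [0.5489, -0.054, 0.2475]
tcp_rot: [[-0.986, -0.164, 0.013], [-0.164, 0.986, -0.002], [-0.013, -0.004, -1.0]]
wrist_force: [6.6, -2.1, 5.8]
finger_gap: 0.0367
grip_force: 61.9
```

```bash
python3 -c "
from h import *
log('q+')"
```

```text
t 35.40 phi -8.8 gap 36.7 grip 61.9 F [ 6.6 -2.1  5.8] M [-0.534 -1.74  -0.434] M.a -0.960 tau -0.337 d_tool [3.7 1.4 2.8] j6 -92 tilt [ 0.013 -0.002 -1.   ]
```

Emit:
send_rows([
  [0,0,0,-0.4,255],
])

```text
time: 35.52
tcp_pos: [0.5483, -0.0539, 0.2471]
tcp_rot: [[-0.973, -0.23, 0.012], [-0.231, 0.973, -0.0], [-0.011, -0.003, -1.0]]
wrist_force: [4.2, -1.9, 6.1]
finger_gap: 0.036
grip_force: 58.2
```

```bash
python3 -c "
from h import *
log('q+')"
```

```text
t 35.52 phi -5.0 gap 36.0 grip 58.2 F [ 4.2 -1.9  6.1] M [ 0.183 -1.428 -0.74 ] M.a -0.763 tau -0.283 d_tool [3.  1.3 2.5] j6 -88 tilt [ 0.012 -0.    -1.   ]
```

Emit:
send_rows([
  [0,0,0,-0.4,255],
])

```text
time: 35.65
tcp_pos: [0.5475, -0.0539, 0.2467]
tcp_rot: [[-0.955, -0.296, 0.01], [-0.296, 0.955, 0.0], [-0.009, -0.003, -1.0]]
wrist_force: [3.9, -5.3, 4.6]
finger_gap: 0.0362
grip_force: 63.3
```

```bash
python3 -c "
from h import *
log('q+')"
```

```text
t 35.65 phi -1.1 gap 36.2 grip 63.3 F [ 3.9 -5.3  4.6] M [-0.952 -1.57  -0.134] M.a -0.911 tau 0.037 d_tool [2.1 1.4 2. ] j6 -84 tilt [ 0.01  0.   -1.  ]
```

Emit:
send_rows([
  [0,0,0,-0.4,255],
])

```text
time: 35.78
tcp_pos: [0.5469, -0.0539, 0.2463]
tcp_rot: [[-0.933, -0.36, 0.008], [-0.36, 0.933, 0.001], [-0.008, -0.002, -1.0]]
wrist_force: [2.4, -1.1, 8.0]
finger_gap: 0.0361
grip_force: 66.2
```

```bash
python3 -c "
from h import *
log('q+')"
```

```text
t 35.77 phi 2.8 gap 36.1 grip 66.2 F [ 2.4 -1.1  8. ] M [ 0.869 -0.352 -1.144] M.a -0.527 tau -0.256 d_tool [1.5 1.3 1.7] j6 -80 tilt [ 0.008  0.001 -1.   ]
```

Near stripe −88° the mean pull is only about −0.03, and near +55° it was also about −0.035. The peak is therefore at about −17°, and the heavy side is down at about −107°. I'll check just past that angle, where the pull should be zero or slightly positive.

Emit:
send_rows([
  [0,0,0,0.8,255],
  [0,0,0,0.8,255],
  [0,0,0,0.8,255],
  [0,0,0,0.8,255],
  [0,0,0,0.3,255],
  [0,0,0,0,60],
  [0,0,0,0,60],
  [0,0,0,-0.8,60],
  [0,0,0,-0.9,60],
  [0,0,0,-0.9,60],
  [0,0,0,-0.9,60],
  [0,0,0,-0.6,60],
])

```text
time: 37.28
tcp_pos: [0.5438, -0.0533, 0.2432]
tcp_rot: [[-0.887, -0.462, -0.002], [-0.462, 0.887, 0.0], [0.002, 0.001, -1.0]]
wrist_force: [0.5, 0.4, 0.1]
finger_gap: 0.0658
grip_force: 0.0
```

Emit:
send_rows([
  [0,0,0,0,255],
  [0,0,0,0,255],
  [0,0,0,0,255],
  [0,0,0,0.4,255],
  [0,0,0,0.4,255],
  [0,0,0,0.4,255],
])

```text
time: 38.02
tcp_pos: [0.5463, -0.0545, 0.2454]
tcp_rot: [[-0.964, -0.266, 0.005], [-0.266, 0.964, -0.003], [-0.004, -0.005, -1.0]]
wrist_force: [3.2, -3.9, -0.0]
finger_gap: 0.0362
grip_force: 61.3
```

```bash
python3 -c "
from h import *
log('r-')"
```

```text
t 38.02 phi -2.9 gap 36.2 grip 61.3 F [ 3.2 -3.9 -0. ] M [-2.551 -1.154  1.432] M.a -0.424 tau 0.284 d_tool [0.9 1.5 0.8] j6 -86 tilt [ 0.005 -0.003 -1.   ]
```

Emit:
send_rows([
  [0,0,0,0.4,255],
])

```text
time: 38.15
tcp_pos: [0.5467, -0.0546, 0.2458]
tcp_rot: [[-0.98, -0.201, 0.006], [-0.201, 0.98, -0.005], [-0.005, -0.006, -1.0]]
wrist_force: [2.7, -3.2, 1.4]
finger_gap: 0.0361
grip_force: 68.1
```

```bash
python3 -c "
from h import *
log('r-')"
```

```text
t 38.15 phi -6.7 gap 36.1 grip 68.1 F [ 2.7 -3.2  1.4] M [-3.071 -1.389  1.918] M.a -0.352 tau 0.232 d_tool [1.4 1.6 1.1] j6 -90 tilt [ 0.006 -0.005 -1.   ]
```

Emit:
send_rows([
  [0,0,0,0.4,255],
])

```text
time: 38.28
tcp_pos: [0.5473, -0.0546, 0.2462]
tcp_rot: [[-0.991, -0.133, 0.007], [-0.133, 0.991, -0.005], [-0.007, -0.006, -1.0]]
wrist_force: [4.0, -2.6, 1.1]
finger_gap: 0.0363
grip_force: 78.6
```

```bash
python3 -c "
from h import *
log('r-')"
```

```text
t 38.27 phi -10.6 gap 36.3 grip 78.6 F [ 4.  -2.6  1.1] M [-3.389 -1.545  1.978] M.a -0.503 tau 0.060 d_tool [2.1 1.6 1.5] j6 -94 tilt [ 0.007 -0.005 -1.   ]
```

Emit:
send_rows([
  [0,0,0,0.4,255],
])

```text
time: 38.4
tcp_pos: [0.5482, -0.0547, 0.2469]
tcp_rot: [[-0.998, -0.063, 0.01], [-0.063, 0.998, -0.005], [-0.01, -0.006, -1.0]]
wrist_force: [6.3, -7.0, 2.7]
finger_gap: 0.0363
grip_force: 87.0
```

```bash
python3 -c "
from h import *
log('r-')"
```

```text
t 38.40 phi -14.7 gap 36.3 grip 87.0 F [ 6.3 -7.   2.7] M [-3.287 -1.926  1.451] M.a -0.948 tau 0.361 d_tool [3.1 1.6 2.2] j6 -98 tilt [ 0.01  -0.005 -1.   ]
```

Emit:
send_rows([
  [0,0,0,0.4,255],
])

```text
time: 38.52
tcp_pos: [0.5483, -0.0551, 0.247]
tcp_rot: [[-1.0, 0.002, 0.009], [0.002, 1.0, -0.008], [-0.009, -0.008, -1.0]]
wrist_force: [5.8, -4.1, 2.2]
finger_gap: 0.0364
grip_force: 100.9
```

```bash
python3 -c "
from h import *
log('r-');snap('r')"; python3 unw.py r
```

```text
t 38.52 phi -18.4 gap 36.4 grip 100.9 F [ 5.8 -4.1  2.2] M [-4.659 -1.996  2.625] M.a -0.747 tau 0.121 d_tool [3.3 1.8 2.3] j6 -102 tilt [ 0.009 -0.008 -1.   ]
r top outer [(-152, 114), (-122, 150), (-90, 114), (82, 113), (146, 115)] inner [(-120, 154)]
r side outer [(-116, 124)] inner [(-116, 117), (-114, 117)]
```

Emit:
send_rows([
  [0,0,0,-0.4,255],
  [0,0,0,-0.4,255],
])

```text
time: 38.98
tcp_pos: [0.5481, -0.0543, 0.2468]
tcp_rot: [[-0.991, -0.13, 0.011], [-0.13, 0.991, -0.002], [-0.01, -0.004, -1.0]]
wrist_force: [6.3, -5.9, 4.8]
finger_gap: 0.0362
grip_force: 72.0
```

```bash
python3 -c "
from h import *
log('r+')"
```

```text
t 38.98 phi -10.8 gap 36.2 grip 72.0 F [ 6.3 -5.9  4.8] M [-0.93  -1.575 -0.491] M.a -1.193 tau -0.042 d_tool [2.9 1.4 2.1] j6 -94 tilt [ 0.011 -0.002 -1.   ]
```

Emit:
send_rows([
  [0,0,0,-0.4,255],
])

```text
time: 39.1
tcp_pos: [0.5474, -0.0542, 0.2462]
tcp_rot: [[-0.98, -0.198, 0.008], [-0.198, 0.98, -0.002], [-0.008, -0.003, -1.0]]
wrist_force: [4.4, -3.8, 4.2]
finger_gap: 0.0367
grip_force: 64.4
```

```bash
python3 -c "
from h import *
log('r+')"
```

```text
t 39.10 phi -6.8 gap 36.7 grip 64.4 F [ 4.4 -3.8  4.2] M [-0.687 -1.244 -0.342] M.a -0.879 tau -0.118 d_tool [2.1 1.4 1.6] j6 -90 tilt [ 0.008 -0.002 -1.   ]
```

Emit:
send_rows([
  [0,0,0,-0.4,255],
])

```text
time: 39.22
tcp_pos: [0.5468, -0.0542, 0.2458]
tcp_rot: [[-0.964, -0.264, 0.007], [-0.264, 0.964, -0.001], [-0.006, -0.003, -1.0]]
wrist_force: [5.1, -3.7, 4.2]
finger_gap: 0.0364
grip_force: 60.6
```

```bash
python3 -c "
from h import *
log('r+')"
```

```text
t 39.23 phi -3.0 gap 36.4 grip 60.6 F [ 5.1 -3.7  4.2] M [-0.177 -0.835 -0.817] M.a -0.916 tau -0.146 d_tool [1.4 1.3 1.2] j6 -86 tilt [ 0.007 -0.001 -1.   ]
```

Emit:
send_rows([
  [0,0,0,-0.4,255],
])

```text
time: 39.35
tcp_pos: [0.546, -0.0543, 0.2453]
tcp_rot: [[-0.944, -0.329, 0.005], [-0.329, 0.944, -0.0], [-0.004, -0.002, -1.0]]
wrist_force: [3.3, -3.1, 3.5]
finger_gap: 0.0363
grip_force: 64.3
```

```bash
python3 -c "
from h import *
log('r+');snap('r2')"; python3 unw.py r2
```

```text
t 39.35 phi 0.9 gap 36.3 grip 64.3 F [ 3.3 -3.1  3.5] M [-0.313 -0.487 -0.842] M.a -0.948 tau -0.339 d_tool [0.6 1.3 0.7] j6 -82 tilt [ 0.005 -0.    -1.   ]
r2 top outer [(-138, 116), (-110, 150), (-10, 123), (96, 113), (160, 115)] inner [(-110, 154)]
r2 side outer [(-104, 125)] inner [(-108, 109)]
```

Past −107° the mean pull turns positive, about +0.025 at −112°, so it crosses zero near −105°. The stripe now sits there, still gripped. I'll let it settle and check.

Emit:
send_rows([
  [0,0,0,0,255],
  [0,0,0,0,255],
  [0,0,0,0,255],
  [0,0,0,0,255],
])

```text
time: 40.05
tcp_pos: [0.546, -0.0543, 0.2453]
tcp_rot: [[-0.944, -0.329, 0.005], [-0.329, 0.944, -0.001], [-0.004, -0.002, -1.0]]
wrist_force: [2.7, -4.8, 3.6]
finger_gap: 0.0363
grip_force: 64.1
```

```bash
python3 -c "
from h import *
avg('end',4);snap('z');rep()"; python3 unw.py z; python3 -c "
import cv2
cv2.imwrite('pics/zz.png',cv2.hconcat([cv2.resize(cv2.imread('pics/zt.png')[150:270,220:420],(400,240)),cv2.resize(cv2.imread('pics/zs.png')[140:300,200:367],(400,240*400//400))]))"
```

```text
end t 40.25 phi 0.9 gap 36.1 F [ 3.6 -4.1  3.3] M [-0.61 -0.57 -0.3 ] tau [0.024 0.082 0.14 ] sd [0.85 0.07 0.37 0.01 0.02 0.02]
t 40.35 phi 0.9 gap 36.1 grip 64.1 F [ 3.4 -4.7  3.1] M [-0.626 -0.582 -0.342] M.a -0.726 tau 0.120 d_tool [0.6 1.3 0.7] j6 -82 tilt [ 0.004 -0.001 -1.   ]
z top outer [(-138, 115), (-110, 150), (-14, 123), (96, 113), (160, 116)] inner [(-110, 153), (-108, 153)]
z side outer [(-104, 125)] inner [(-108, 109)]
```

View pics/zz.png

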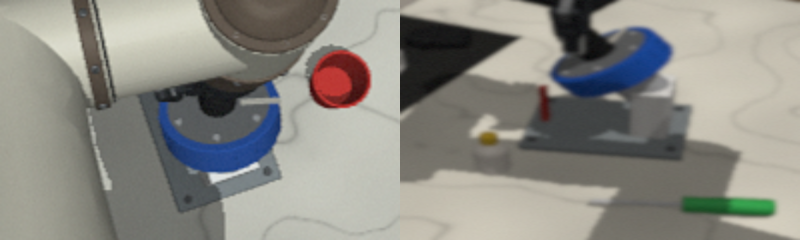

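The stripe sits at about −107° (near (265,100) in the left half), the knob is still gripped at 64 N, and the cup, bottle and screwdriver have not been disturbed. Handing in.

```bash
python3 -c "
from plant import manip
print(manip.job_done())"
```

```text
the job is handed in; nothing more can be done
None
```

I handed the job in at about 40 s, with no verdict returned: the rotor was turned through about 145°, then held at rest in a 64 N grip with the stripe near −107°, where I judge the heavy side to be at the bottom to roughly ±10°; the screwdriver, cup and bottle were not touched.

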